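# Shut and bolt the strip-wood chest

### The arm

A 7-joint arm with a two-finger parallel gripper is mounted at the origin on the work surface. World frame = base frame: x ahead of the robot, y to its left, z up, the work surface at z = 0. Lengths are in m, angles in rad, forces in N, time in s.
With the tool pointing down it reaches from about 0.425 to 0.95 m from the base axis. Payload 16.7 kg.
Tool frame: the origin (TCP) lies on the centre line of the jaws, within the pads' length; the fingertips stand 14 mm ahead of it and the grasp point (between the pads) lies 5 mm behind it; z points along the fingers, y is the direction in which the jaws open and shut (so a half turn about z gives the same grasp; the last joint's range is limited). The gripper opens to 94 mm and grips with 3 to 60 N. Pads are 16 mm wide; open, the fingers measure 119 mm over their backs; the gripper's body (75 mm by 177 mm) begins 78 mm behind the grasp point.
Start: joints at [0.952, 0.426, 0.074, 1.606, -0.034, 1.111, -0.067], TCP at [0.306, -0.602, 0.219] pointing down, gripper open.
Joint ranges: [-2.85, 2.85], [-0.5, 2.14], [-1.23, 1.37], [0.21, 2.46], [-1.02, 4.16], [0.16, 2.05], [-2.73, 2.73]. Speed limits (rad/s): [1.89, 1.89, 2.39, 2.39, 3.01, 3.01, 3.01].

### API

Orientations are given as [roll, pitch, yaw] about the fixed x, y, z axes, in that order (R = Rz(yaw) Ry(pitch) Rx(roll)).
In Python, from station import get_obs, read_camera, get_calibration, close_job, boxes_of, masks_of gives the robot as it stands. The module is installed in compiled form; this text tells all that it offers.
- The arm moves only by the tool servo_tool, never from a script. Its argument "motion" is a list of rows, each a list of 3 entries, a list of its own where there are three numbers: the opening, from 0 (shut) to 1 (fully open), then the shift along the tool's x, y, z in units of 50 cm (1.0 is 50 cm), then the turn, a rotation vector about the tool's x, y, z in units of 60 degrees (1.0 is 60 degrees). A call has exactly 10 rows; each row is the pose to reach, as a shift and turn from the pose commanded when the call began, along the tool's axes at that moment; what a row does not reach only later rows make up. A row lasts 1/8 s, in which the tool goes at most 62.5 mm and 10.7 degrees, less where a joint would pass 70% of its speed; a pose out of reach is approached as far as the arm can. A call with a number of a shift or a turn outside -1 to 1 is refused whole. A call with a gripper value outside its range is refused whole. The fingers move at their own pace and stop on an object; "newtons" is the grip in N (left out, the last holds). Time passes only in rows, so rows that repeat a pose let the fingers close, or fill a call up. It gives the time, the measured TCP pose, the force and the opening at its end, in the units of the state.
- get_obs(): the state, without advancing time (a new reading comes with each control period).
- read_camera(name): name is "side" or "top" or "wrist"; returns the picture (384x512x3 uint8, red, green, blue); there is no depth.
- get_calibration(name): a dict with "fx", "fy", "cx", "cy" (pixels), "cam_to_world" (4x4, takes a point from camera to world coordinates). Camera axes: x right, y down, z forward; pixel columns grow to the right and rows downward; lengths in m; the calibration is good to about 2 mm. A picture is of the moment at which its call begins: read the wrist's pose just before it. get_calibration takes no time and is no camera call; for the wrist camera it gives the pose at the moment of the call.
- close_job(): hands the job in, once; it reports no verdict.
Trained networks look in the newest picture that a camera, given by its name, has taken for a name from the list of things; names that differ only in an ending like _2 or _b are one class to them, and where a whole thing is asked for, a point or a joint stands for the part that bears it (a point fixed in the world has none). Each returns a list of dicts, best first, with "conf" (0 to 1); they miss things now and then, are a little off and sometimes report something else, mostly with a low value. They report only what shows in the picture. A call takes as long as a camera call.
- boxes_of(query, camera): "xy" ([column, row] in pixels, amid what is visible of it).
- masks_of(query, camera): "pixels" (384x512 bool, what is visible of it) and "xy" ([column, row] in pixels, amid what is visible of it).
The state is a dict: "clock": time; "joint_positions": joint angles; "qd": joint speeds; "joint_efforts": joint torques, N m; "tcp_pos": TCP position; "orientation": TCP orientation; "wrist_force": force on the tool from outside, world axes, zero at the start; "ft_torque": the same for the moment, N m; "finger_gap": finger opening in m.
Only numpy, scipy, OpenCV 4.12 (cv2) and the standard library are available. Lean on these libraries where they do the work, as an engineer would, in place of code of your own. Each camera call takes 0.05 s, during which the arm holds its last target.

### The job

Close the lid of the strip-wood chest, then slide its bolt through the lid's lug into the keeper until it is fully home: the tip must be left bearing snugly on the rubber buffer hidden inside, so that it cannot rattle. Be gentle, do not crush the buffer, leave the other things on the bench alone, and let go at the end.

Things in the scene. Friction and masses are not known exactly. Their poses are not given: they have to be found in the camera images.
- chest: Low wooden chest for strip wood, fixed on a 3 mm cutting mat: 195 (x) x 320 (y) mm, rim and front ledge 60 mm high. Origin: centre of its underside; x away from the robot (hinge side), y along the bolt, z up. All chest x, y, z below are in this frame. The ledge (x below -50 mm, robot's side) carries, from -y to +y, the bolt's channel, a gap for the lid's lug, the keeper.
- lid (a joint): Angle of the chest's plywood lid (rad): 0 shut on the rim, growing as it opens; starts at 0.45 to 0.8. Lid 140 mm from hinge to free edge (robot's side), 320 mm wide, 10 mm thick, 0.3 kg. The hinge is stiff (0.42 N m): the lid stays where it is left; pressing it down near the free edge takes 2 to 4 N, and it stops hard on the rim.
- lid_hinge (a point): Middle of the lid's hinge line, which runs along the chest's y at chest x 90.5, z 60.5 mm (level with the lid's underside; shut, the lid's top is at chest z 70.5 mm).
- lid_press (a point): A good point to press on: on the lid's top face, 115 mm from the hinge line, 10 mm above its plane, at chest y 50 mm (25 mm in from the free edge). Its axes turn with the lid.
- lid_lug (a point): Centre of the 16 mm hole in the brass lug on the lid. The lug is 12 mm thick along y and juts 39 mm from the lid's free edge at chest y 36 mm. With the lid shut the hole is in line with the bolt and the lug's top is at chest z 92 mm.
- bolt: Metal rod 10 mm across, 150 mm long. Origin: centre of the tip that enters the keeper; the rod runs back from it to -y. Slides only along the chest's y, axis at chest x -75, z 78 mm. The tip starts at chest y 0 to 15 mm; travel ends at 97 mm. Friction about 5 N, 1 N more at 25 mm/s; it stays where it is left. Its open channel spans chest y -154 to -3 mm: rails up to z 81, end bridges up to z 87.5 mm.
- knob_top (a point): Centre of the top of the bolt's upright red knob: a pin 12 mm across, 118 mm behind the bolt's tip (to -y), reaching up to chest z 130 mm, so that some 40 mm of it stand clear above the channel.
- keeper: Keeper: a square steel tube on the ledge, 26 mm outside, 16 mm inside, 56 mm long, in line with the bolt, top at chest z 91 mm. Origin: centre of its mouth, on the bolt's axis, at chest y 58 mm; axes as the chest's: the bolt enters along +y. A rubber buffer on an adjusting screw is hidden inside (see keeper_end).
- keeper_end (a point): Closed end of the keeper's tube, 50 mm behind its mouth. The buffer's face lies 15 to 31 mm behind the mouth, not measured. The bolt is home when its tip bears on it. It yields 1 mm per 3 N, felt on top of the 5 N friction, and is crushed if the bolt bears on it with over 16 N. When let go, the bolt keeps up to 5 N of this bearing by its friction.
- strips_a: a bundle of grey wood strips with a blue tape band, 24 x 262 x 14 mm, lying inside the chest, below the rim; bystander
- strips_b: a narrower bundle of grey strips with a blue tape band, 16 x 262 x 14 mm, lying inside the chest; bystander
- tape_roll: a roll of blue masking tape lying flat beside the chest's right (-y) end, 84 mm across, 24 mm high; bystander; origin at the centre of its underside
- jar_grey: grey: a squat paint jar, 36 mm across, 54 mm high with its black cap; bystander; origin at the centre of its underside; it stands beside the chest's left (+y) end
- jar_rust: rust-brown: a squat paint jar, 36 mm across, 54 mm high with its black cap; bystander; origin at the centre of its underside; to the left of the chest
- jar_sand: sand-coloured: a squat paint jar, 36 mm across, 54 mm high with its black cap; bystander; origin at the centre of its underside; to the left of the chest
- jar_olive: olive: a squat paint jar, 36 mm across, 54 mm high with its black cap; bystander; origin at the centre of its underside; to the left of the chest
- squeeze_bottle: a grey squeeze bottle with a nozzle, 42 mm across, 125 mm high, standing at the left; bystander
- hobby_knife: a slim hobby knife, 12 x 138 x 11 mm, lying at the right; bystander

How it is judged:
On the way, in this order (a step that is already met when the one before it is completed fails the run):
1. the lid is shut while the bolt is still out of the keeper (value of joint lid below 0.025 rad and y of bolt in the frame of keeper below -0.02 m), for 0.1 s.
2. the bolt's tip, through the lug, bears on the buffer in the keeper (value of joint lid below 0.025 rad and y of bolt in the frame of keeper above 0.012 m and contact force between bolt and keeper above 1.5 N), for 0.1 s.
At the end, for the whole second after the job is handed in: The lid is shut (within 0.025 rad), the bolt's tip is at least 12 mm inside the keeper and, with the robot clear, still bears on the hidden buffer with more than 1.2 N, at rest (value of joint lid below 0.025 rad and y of bolt in the frame of keeper above 0.012 m and contact force between bolt and keeper above 1.2 N and linear speed of bolt below 0.005 m/s); the robot touches nothing.
It fails at once if the bolt bears on the keeper's buffer with more than 16 N (contact force between bolt and keeper above 16 N).
It fails at once if the robot presses on the lid with more than 40 N (contact force between the arm and lid above 40 N).
It fails at once if a bystander outside the chest is moved by more than 20 mm (distance of any of tape_roll, jar_grey, jar_rust, jar_sand, jar_olive, squeeze_bottle, hobby_knife from where it was at the start of the episode above 0.02 m).
It fails at once if a strip bundle is moved by more than 30 mm (distance of any of strips_a, strips_b from where it was at the start of the episode above 0.03 m).
It also fails if it takes over 61 s, if anything falls off the work surface, if the arm or the gripper's body presses on something with over 40 N, if the wrist force passes 120 N, or if a joint passes its speed limit or range.

## Working session

There is one attempt and no reset: what is moved stays moved. The work goes in short steps, Python scripts to look and compute and a tool call to move; the robot and the scene stay as the last step left them, time stands still between calls to the robot, and variables do not carry over. Pictures are saved under pics/ and viewed, and the job is handed in when it is done.

Besides the shell and the picture viewer there is one more tool, called after "Request:" as name([rows], argument=value, ...), one row to a line, values as JSON. servo_tool: Moves the arm, as the interface text tells. Shifts and turns lie within -1 to 1; 1 stands for 50 cm of shift or 60 degrees of turn. Its arguments: {"type":"object","properties":{"motion":{"type":"array"},"newtons":{"type":"number"}},"required":["motion"]}

```bash
mkdir -p pics
python3 - <<'E'
from station import *
import cv2,numpy as np
o=get_obs()
for k,v in o.items(): print(k,np.round(v,4))
for c in ["side","top"]:
    im=read_camera(c); cv2.imwrite(f"pics/{c}0.png",im[:,:,::-1])
    k=get_calibration(c); print(c,k["fx"],k["cx"],k["cy"]); print(np.round(k["cam_to_world"],4).tolist())
    for q in ["chest","keeper","knob_top","lid_lug","bolt","lid"]:
        print(q,[(np.round(b["xy"],1).tolist(),round(b["conf"],2)) for b in boxes_of(q,c)][:3])
E
```

```text
clock 0.0
joint_positions [ 0.9515  0.4267  0.0739  1.6066 -0.0341  1.1108 -0.0671]
qd [ 0.001  -0.0012 -0.0017  0.0014  0.0003 -0.0012 -0.0012]
joint_efforts [-6.00000e-04 -9.35847e+01  3.66680e+00 -4.54186e+01 -4.90000e-02
  2.03000e-02  1.00000e-04]
tcp_pos [ 0.3053 -0.6015  0.2188]
orientation [-3.1403e+00  1.0000e-04  4.6970e-01]
wrist_force [0.1472 0.5147 0.0029]
ft_torque [-0.002  -0.0023 -0.0015]
finger_gap 0.0941
side 381.4194472684779 248.21054811464288 193.62019542019658
[[0.6805, -0.3702, 0.6324, -0.2281], [-0.7328, -0.346, 0.586, -0.7388], [0.0019, -0.8621, -0.5067, 0.7376], [0.0, 0.0, 0.0, 1.0]]
chest [([287.6, 210.8], 0.66)]
keeper [([253.4, 210.3], 0.58), ([355.1, 224.0], 0.48), ([186.5, 169.0], 0.32)]
knob_top [([311.6, 218.7], 0.68)]
lid_lug [([291.0, 189.7], 0.73)]
bolt [([309.9, 216.3], 0.45)]
lid [([291.9, 186.5], 0.6)]
top 377.84086687738477 252.7831213038987 191.28522667326735
[[0.0246, -0.991, 0.1315, 0.4539], [-0.9996, -0.0261, -0.0102, -0.0224], [0.0135, -0.1312, -0.9913, 1.1335], [0.0, 0.0, 0.0, 1.0]]
chest [([280.4, 173.5], 0.9)]
keeper []
knob_top [([311.1, 193.9], 0.44)]
lid_lug [([278.0, 158.9], 0.85), ([313.7, 189.5], 0.24)]
bolt [([315.5, 193.3], 0.74)]
lid [([275.6, 159.7], 0.93)]
```

Run:
```python
import cv2
a=cv2.imread("pics/top0.png"); cv2.imwrite("pics/top0z.png",cv2.resize(a[80:260,170:400],None,fx=3.3,fy=3.3,interpolation=cv2.INTER_CUBIC)[:600])
a=cv2.imread("pics/side0.png"); cv2.imwrite("pics/side0z.png",cv2.resize(a[120:290,190:400],None,fx=3.5,fy=3.5,interpolation=cv2.INTER_CUBIC))
```

```text
(no output)
```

View pics/top0z.png

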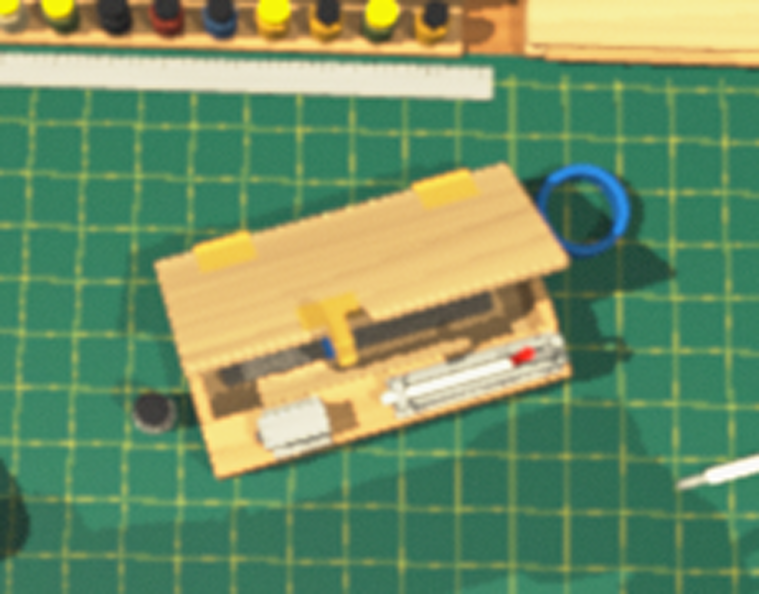

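View pics/side0z.png

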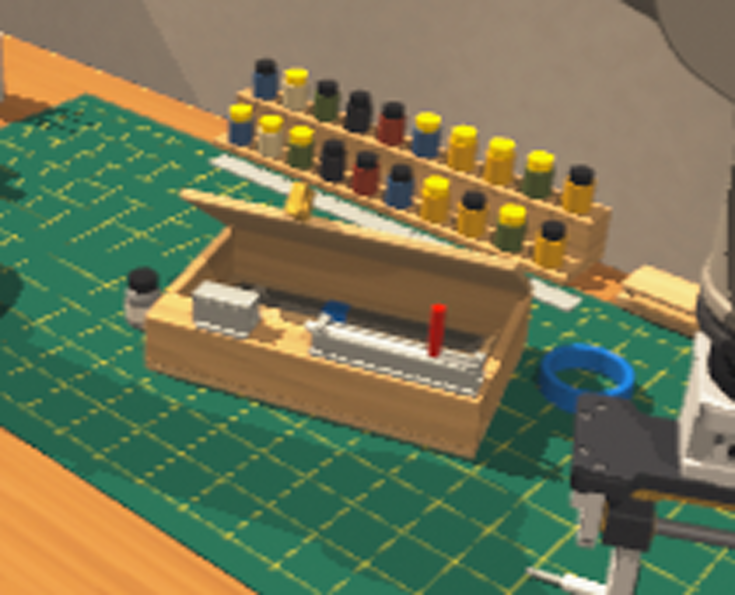

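View pics/top0.png

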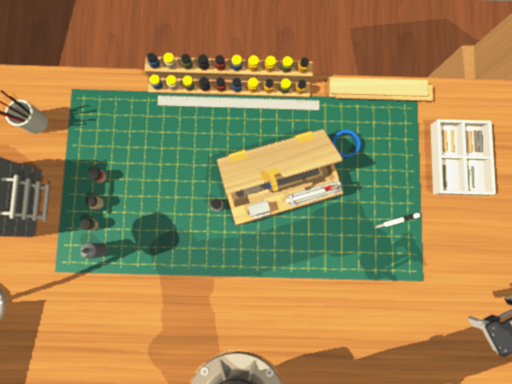

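View pics/side0.png

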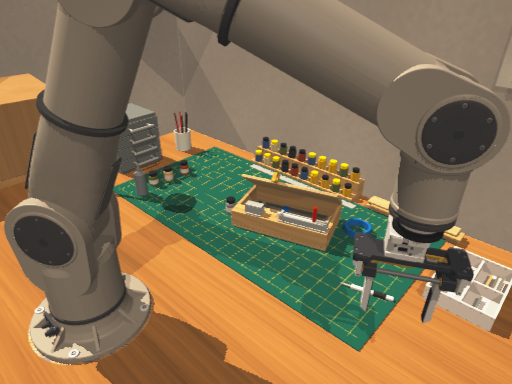

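```bash
cat > fit.py <<'E'
import numpy as np,cv2
from scipy.optimize import least_squares
from station import get_calibration
cal={c:get_calibration(c) for c in ["side","top"]}
def proj(c,P):
    k=cal[c]; T=np.linalg.inv(k["cam_to_world"]); p=T[:3,:3]@P+T[:3,3]
    return np.array([k["fx"]*p[0]/p[2]+k["cx"],k["fy"]*p[1]/p[2]+k["cy"]])
def chest2w(v,p):
    c,s=np.cos(v[2]),np.sin(v[2]); return np.array([v[0]+c*p[0]-s*p[1],v[1]+s*p[0]+c*p[1],.003+p[2]])
def lid(th,u,w,y): return (.0905-u*np.cos(th)+w*np.sin(th),y,.0605+u*np.sin(th)+w*np.cos(th))
E
cat > f1.py <<'E'
from fit import *
z=lambda c,x,y:((x+.5)/3.5-.5+190,(y+.5)/3.5-.5+120) if c=="side" else ((x+.5)/3.3-.5+170,(y+.5)/3.3-.5+80)
F=.0975;Y=.16
obs=[("side",147,322,lambda v:(-F,Y,.06)),("side",147,369,lambda v:(-F,Y,0)),("side",474,456,lambda v:(-F,-Y,0)),("side",478,402,lambda v:(-F,-Y,.06)),
("side",438,307,lambda v:(-.075,v[4]-.118,.13)),("side",182,193,lambda v:lid(v[3],.14,.0,Y)),("side",530,268,lambda v:lid(v[3],.14,.005,-Y)),
("top",155,263,lambda v:lid(v[3],0,.01,Y)),("top",503,163,lambda v:lid(v[3],0,.01,-Y)),("top",183,365,lambda v:lid(v[3],.14,0,Y)),("top",570,263,lambda v:lid(v[3],.14,0,-Y)),
("top",218,477,lambda v:(-F,Y,0)),("top",572,375,lambda v:(-F,-Y,.0)),("top",531,351,lambda v:(-.075,v[4]-.118,.13)),
("side",194,287,lambda v:(-.088,.114,.091)),("side",258,297,lambda v:(-.062,.058,.091)) if 0 else ("top",329,438,lambda v:(-.088,.058,.085))]
def res(v):
    r=[]
    for c,x,y,f in obs: r+=list(proj(c,chest2w(v,f(v)))-z(c,x,y))
    return np.array(r)
s=least_squares(res,[.6,-.1,.25,.6,.007],loss="soft_l1")
print(s.x.round(4)); 
for (c,x,y,f),r in zip(obs,res(s.x).reshape(-1,2)): print(c,x,y,r.round(1))
E
python3 f1.py
```

```text
[ 0.6431 -0.1096  0.3089  0.696   0.006 ]
side 147 322 [-0.5 -2.3]
side 147 369 [-0.2 -0.6]
side 474 456 [0.2 0.6]
side 478 402 [1.2 0. ]
side 438 307 [ 1.2 -0.3]
side 182 193 [ 0.1 -0.3]
side 530 268 [-3.  -2.1]
top 155 263 [ 0.1 -0.8]
top 503 163 [ 0.8 -0.5]
top 183 365 [0.8 2.5]
top 570 263 [-0.4  0. ]
top 218 477 [0.4 0.7]
top 572 375 [-5.   1.9]
top 531 351 [-0.7  0.2]
side 194 287 [0.  1.4]
top 329 438 [ 0.3 -2.4]
```

```bash
sed -i 's/lambda v:(-F,-Y,.0)),/lambda v:(-F,-Y,.06)),/; s/("side",530,268,[^)]*)),//' f1.py; python3 f1.py
cat >> fit.py <<'E'
from scipy.spatial.transform import Rotation as Rn
from station import get_obs
def plan(v,p,yaw=None):
    "chest pos of TCP target -> shift, turn units"
    o=get_obs(); R=Rn.from_euler("xyz",o["orientation"]); t=chest2w(v,p)
    T=Rn.from_euler("xyz",[np.pi,0,v[2] if yaw is None else yaw])
    print("now",np.round(o["tcp_pos"],4),"target",t.round(4),"shift",(R.inv().apply(t-o["tcp_pos"])/.5).round(4),"turn",((R.inv()*T).as_rotvec()/(np.pi/3)).round(4))
E
```

```text
[ 0.6422 -0.1092  0.3063  0.713   0.0052]
side 147 322 [-0.8 -2.3]
side 147 369 [-0.4 -0.6]
side 474 456 [-0.2  0.7]
side 478 402 [0.8 0.1]
side 438 307 [ 1.1 -0.1]
side 182 193 [ 0.1 -1. ]
top 155 263 [ 0.  -0.7]
top 503 163 [ 0.8 -0.1]
top 183 365 [0.4 2. ]
top 570 263 [-0.5 -0.2]
top 218 477 [0.2 0.8]
top 572 375 [-0.3 -0.2]
top 531 351 [-0.6  0.6]
side 194 287 [-0.3  1.4]
top 329 438 [ 0.  -2.2]
```

```bash
python3 -c "
from fit import *
v=[.6422,-.1092,.3063]
plan(v,(0,.075,.215)); plan(v,(0,.075,.09))"
```

```text
now [ 0.3055 -0.6019  0.2195] target [ 0.6196 -0.0377  0.218 ] shift [ 1.0708 -0.7219  0.003 ] turn [ 1.000e-04 -0.000e+00  1.561e-01]
now [ 0.3055 -0.6019  0.2195] target [ 0.6196 -0.0377  0.093 ] shift [ 1.0708 -0.7219  0.253 ] turn [ 1.000e-04 -0.000e+00  1.561e-01]
```

Request:
servo_tool([
  [0,[0.09,-0.06,0],[0,0,0.02]],
  [0,[0.18,-0.12,0],[0,0,0.04]],
  [0,[0.27,-0.18,0],[0,0,0.06]],
  [0,[0.36,-0.24,0],[0,0,0.08]],
  [0,[0.45,-0.3,0],[0,0,0.1]],
  [0,[0.54,-0.36,0],[0,0,0.12]],
  [0,[0.63,-0.425,0],[0,0,0.14]],
  [0,[0.72,-0.485,0],[0,0,0.156]],
  [0,[0.81,-0.545,0],[0,0,0.156]],
  [0,[0.9,-0.607,0],[0,0,0.156]],
], newtons=20)

```text
clock: 1.95
tcp_pos: [0.5701, -0.126, 0.2198]
orientation: [3.141, -0.0, 0.306]
wrist_force: [0.1, -0.6, 0.4]
finger_gap: 0.0009
```

```bash
python3 -c "
from fit import *
v=[.6422,-.1092,.3063]
plan(v,(0,.075,.215)); plan(v,(0,.075,.09))"
```

```text
now [ 0.5701 -0.126   0.2198] target [ 0.6196 -0.0377  0.218 ] shift [ 0.1475 -0.1387  0.0035] turn [ 0.0003 -0.0004 -0.0002]
now [ 0.5701 -0.126   0.2198] target [ 0.6196 -0.0377  0.093 ] shift [ 0.1474 -0.1387  0.2535] turn [ 0.0003 -0.0004 -0.0002]
```

Request:
servo_tool([
  [0,[0.05,-0.05,0],[0,0,0]],
  [0,[0.1,-0.095,0],[0,0,0]],
  [0,[0.147,-0.139,0],[0,0,0]],
  [0,[0.147,-0.139,0.02],[0,0,0]],
  [0,[0.147,-0.139,0.04],[0,0,0]],
  [0,[0.147,-0.139,0.06],[0,0,0]],
  [0,[0.147,-0.139,0.075],[0,0,0]],
  [0,[0.147,-0.139,0.09],[0,0,0]],
  [0,[0.147,-0.139,0.1],[0,0,0]],
  [0,[0.147,-0.139,0.11],[0,0,0]],
])

```text
clock: 3.2
tcp_pos: [0.6188, -0.0391, 0.1645]
orientation: [3.141, -0.001, 0.306]
wrist_force: [1.0, -0.9, 3.2]
finger_gap: 0.0006
```

Run:
```python
from station import *
import cv2,numpy as np
o=get_obs(); print(o["wrist_force"],o["tcp_pos"])
a=read_camera("side")[:,:,::-1]; cv2.imwrite("pics/s1.png",cv2.resize(a[100:270,190:400],None,fx=3.5,fy=3.5,interpolation=cv2.INTER_CUBIC))
```

```text
[ 1.01287661 -0.92798855  3.24444763] [ 0.61879048 -0.03910307  0.16450011]
```

View pics/s1.png

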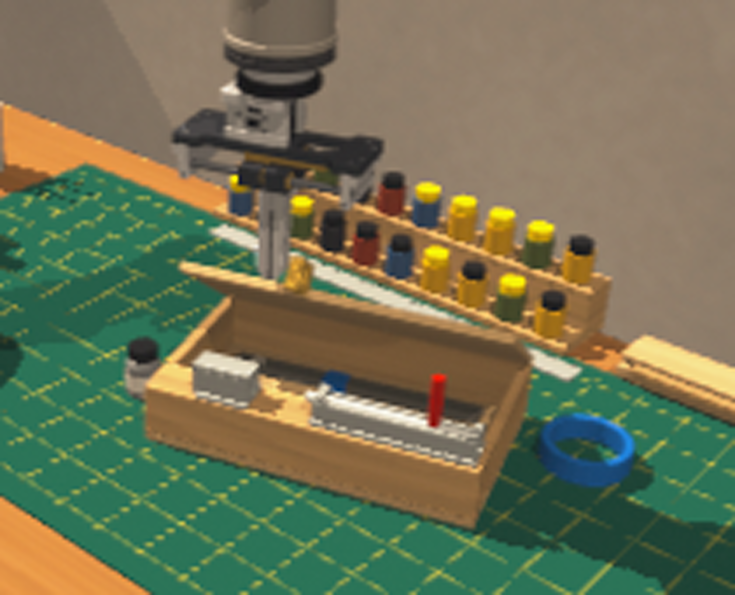

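Request:
servo_tool([
  [0,[0,0,0.014],[0,0,0]],
  [0,[0,0,0.028],[0,0,0]],
  [0,[0,0,0.042],[0,0,0]],
  [0,[0,0,0.056],[0,0,0]],
  [0,[0,0,0.07],[0,0,0]],
  [0,[0,0,0.084],[0,0,0]],
  [0,[0,0,0.098],[0,0,0]],
  [0,[0,0,0.112],[0,0,0]],
  [0,[0,0,0.122],[0,0,0]],
  [0,[0,0,0.13],[0,0,0]],
])

```text
clock: 4.5
tcp_pos: [0.6184, -0.0391, 0.0991]
orientation: [-3.141, 0.0, 0.306]
wrist_force: [-1.4, -0.5, 2.2]
finger_gap: 0.0005
```

Request:
servo_tool([
  [0,[0,0,0.003],[0,0,0]],
  [0,[0,0,0.005],[0,0,0]],
  [0,[0,0,0.007],[0,0,0]],
  [0,[0,0,0.009],[0,0,0]],
  [0,[0,0,0.011],[0,0,0]],
  [0,[0,0,0.013],[0,0,0]],
  [0,[0,0,0.015],[0,0,0]],
  [0,[0,0,0.017],[0,0,0]],
  [0,[0,0,0.019],[0,0,0]],
  [0,[0,0,0.02],[0,0,0]],
])

```text
clock: 5.75
tcp_pos: [0.6185, -0.0391, 0.0894]
orientation: [-3.142, 0.0, 0.306]
wrist_force: [-2.4, -0.5, 1.7]
finger_gap: 0.0005
```

Request:
servo_tool([
  [0,[0,0,0.0005],[0,0,0]],
  [0,[0,0,0.001],[0,0,0]],
  [0,[0,0,0.0015],[0,0,0]],
  [0,[0,0,0.002],[0,0,0]],
  [0,[0,0,0.0025],[0,0,0]],
  [0,[0,0,0.003],[0,0,0]],
  [0,[0,0,0.0035],[0,0,0]],
  [0,[0,0,0.004],[0,0,0]],
  [0,[0,0,0.004],[0,0,0]],
  [0,[0,0,0.004],[0,0,0]],
])

```text
clock: 7.0
tcp_pos: [0.6185, -0.0391, 0.0877]
orientation: [-3.142, -0.0, 0.306]
wrist_force: [-4.1, -0.7, 7.1]
finger_gap: 0.0005
```

Run:
```python
from station import *
import cv2,numpy as np
o=get_obs(); print(o["wrist_force"],o["tcp_pos"])
a=read_camera("side")[:,:,::-1]; cv2.imwrite("pics/s2.png",cv2.resize(a[100:270,190:400],None,fx=3.5,fy=3.5,interpolation=cv2.INTER_CUBIC))
```

```text
[-4.13486776 -0.72090981  7.09234454] [ 0.61854135 -0.039076    0.08772271]
```

View pics/s2.png

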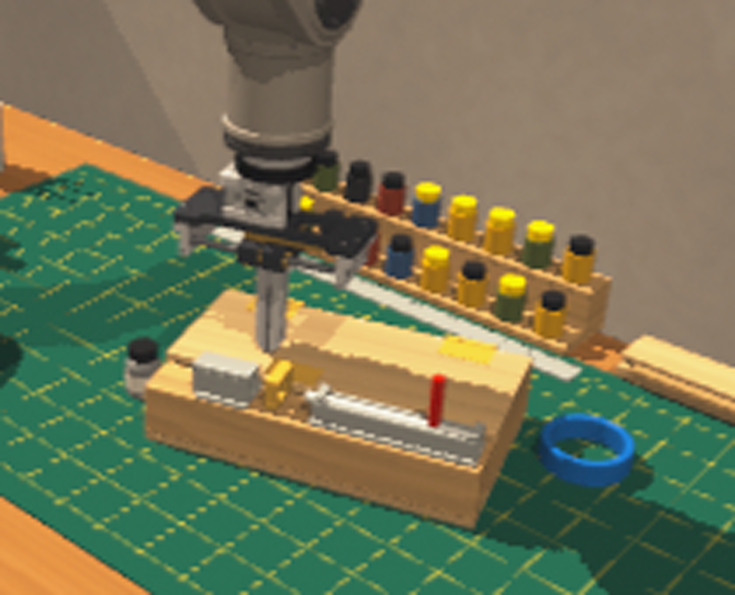

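Request:
servo_tool([
  [0,[0,0,0.0005],[0,0,0]],
  [0,[0,0,0.001],[0,0,0]],
  [0,[0,0,0.0015],[0,0,0]],
  [0,[0,0,0.002],[0,0,0]],
  [0,[0,0,0.002],[0,0,0]],
  [0,[0,0,0.002],[0,0,0]],
  [0,[0,0,0.002],[0,0,0]],
  [0,[0,0,0.002],[0,0,0]],
  [0,[0,0,0.002],[0,0,0]],
  [0,[0,0,0.002],[0,0,0]],
])

```text
clock: 8.3
tcp_pos: [0.6186, -0.0391, 0.0875]
orientation: [3.141, -0.0, 0.306]
wrist_force: [-8.1, -1.1, 18.1]
finger_gap: 0.0004
```

Request:
servo_tool([
  [0,[0,0,-0.03],[0,0,0]],
  [0,[0,0,-0.1],[0,0,0]],
  [0,[0,0,-0.2],[0,0,0]],
  [0,[-0.02,0.06,-0.24],[0,0,0]],
  [0,[-0.06,0.16,-0.24],[0,0,0]],
  [0,[-0.1,0.26,-0.24],[0,0,0]],
  [0,[-0.13,0.36,-0.24],[0,0,0]],
  [0,[-0.15,0.436,-0.24],[0,0,0]],
  [0,[-0.15,0.436,-0.24],[0,0,0]],
  [0,[-0.15,0.436,-0.24],[0,0,0]],
])

```text
clock: 9.55
tcp_pos: [0.613, -0.2688, 0.2067]
orientation: [-3.141, -0.001, 0.307]
wrist_force: [1.1, 0.6, -0.7]
finger_gap: 0.0005
```

Run:
```python
from station import *
from fit import *
o=get_obs(); print(o["wrist_force"],o["tcp_pos"])
v=[.6422,-.1092,.3063]
plan(v,(-.075,-.143,.117))
for c in ["top","side","wrist"]:
    cal[c]=get_calibration(c)
    a=read_camera(c)[:,:,::-1].copy()
    for q in ["knob_top","lid_lug","keeper"]: print(c,q,[(np.round(b["xy"],1).tolist(),round(b["conf"],2)) for b in boxes_of(q,c)][:2])
    print(proj(c,chest2w(v,(-.075,-.1128,.13))))
    if c=="top": a=cv2.resize(a[80:260,170:400],None,fx=3.3,fy=3.3)
    if c=="side": a=cv2.resize(a[100:270,190:400],None,fx=3.5,fy=3.5)
    cv2.imwrite(f"pics/{c}3.png",a)
```

```text
[ 1.14238731  0.56840116 -0.66361661] [ 0.6130425  -0.26878892  0.20669705]
now [ 0.613  -0.2688  0.2067] target [ 0.6138 -0.2682  0.12  ] shift [ 0.0017 -0.0007  0.1734] turn [-0.0004 -0.0006  0.0005]
top knob_top []
top lid_lug [([275.9, 167.4], 0.56)]
top keeper [([257.4, 209.7], 0.66)]
[329.96003839 186.60600344]
side knob_top [([314.0, 217.9], 0.6)]
side lid_lug [([293.7, 200.9], 0.73), ([372.5, 293.1], 0.73)]
side keeper [([250.7, 206.2], 0.82)]
[315.86082247 207.23793163]
wrist knob_top [([190.2, 184.1], 0.68)]
wrist lid_lug []
wrist keeper [([17.3, 179.8], 0.59)]
[212.33416665 198.39974177]
```

View pics/wrist3.png

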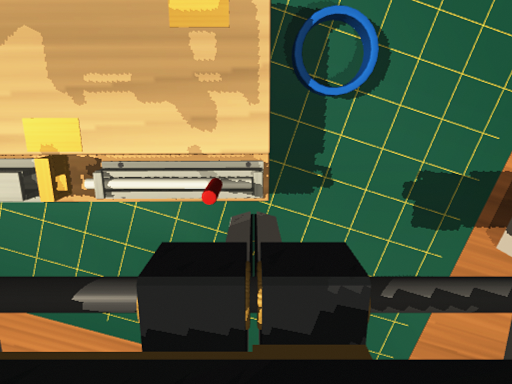

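View pics/side3.png

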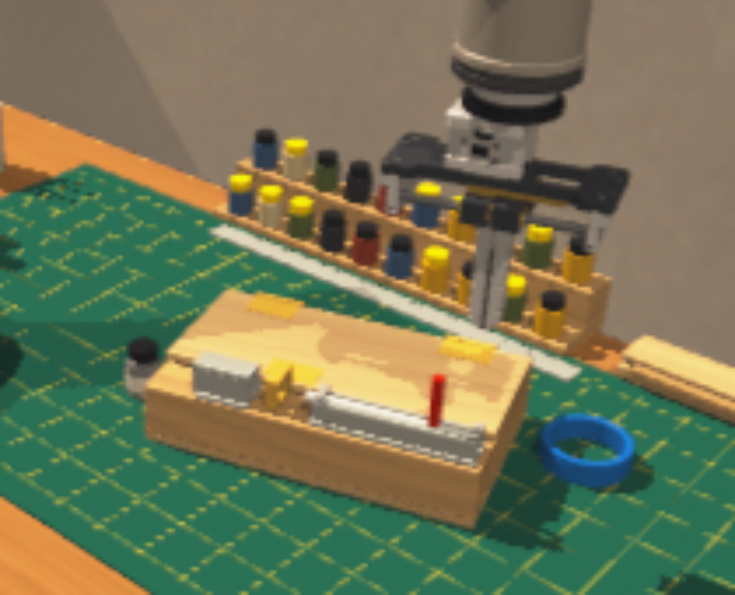

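Request:
servo_tool([
  [0,[0.002,0,0.04],[0,0,0]],
  [0,[0.002,0,0.08],[0,0,0]],
  [0,[0.002,0,0.12],[0,0,0]],
  [0,[0.002,0,0.15],[0,0,0]],
  [0,[0.002,0,0.17],[0,0,0]],
  [0,[0.002,0,0.18],[0,0,0]],
  [0,[0.002,0,0.18],[0,0,0]],
  [0,[0.002,-0.005,0.18],[0,0,0]],
  [0,[0.002,-0.01,0.18],[0,0,0]],
  [0,[0.002,-0.01,0.18],[0,0,0]],
])

```text
clock: 11.4
tcp_pos: [0.6124, -0.2642, 0.1169]
orientation: [3.141, -0.0, 0.307]
wrist_force: [0.0, 0.5, -0.8]
finger_gap: 0.0005
```

Run:
```python
from station import *
from fit import *
o=get_obs(); print(o["wrist_force"],o["tcp_pos"])
v=[.6422,-.1092,.3063]
plan(v,(-.075,-.139,.113))
for c in ["side","wrist"]:
    a=read_camera(c)[:,:,::-1].copy()
    if c=="side": a=cv2.resize(a[100:270,190:400],None,fx=3.5,fy=3.5)
    cv2.imwrite(f"pics/{c}4.png",a)
```

```text
[ 0.01065074  0.54642417 -0.81921494] [ 0.61235361 -0.26419114  0.11685163]
now [ 0.6124 -0.2642  0.1169] target [ 0.6126 -0.2643  0.116 ] shift [0.0004 0.0004 0.0017] turn [ 0.0001 -0.0004  0.0004]
```

View pics/wrist4.png

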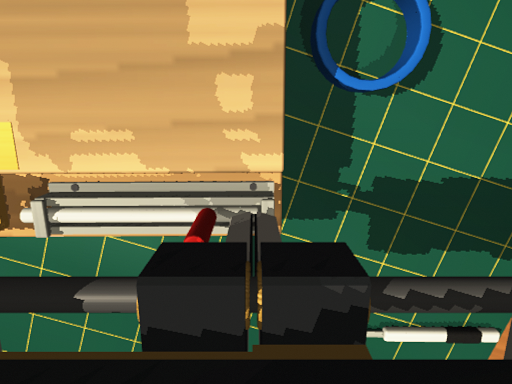

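View pics/side4.png

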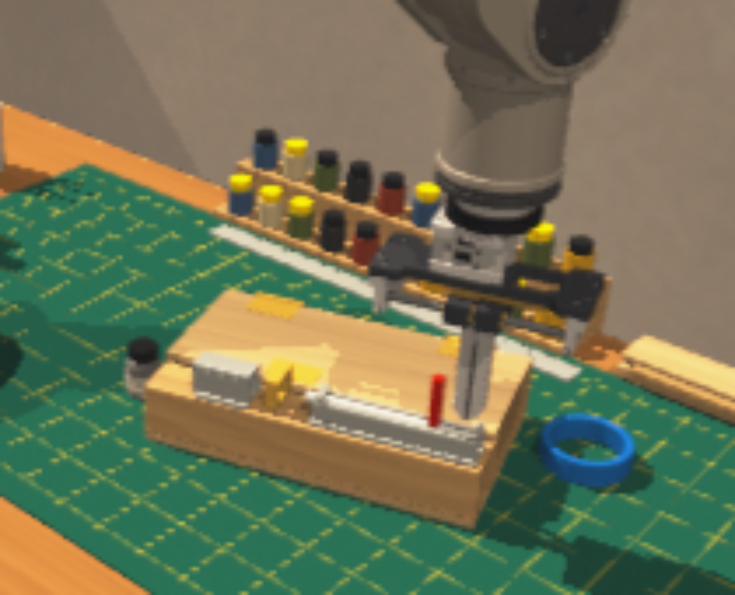

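Request:
servo_tool([
  [0,[0,-0.01,0],[0,0,0]],
  [0,[0,-0.02,0],[0,0,0]],
  [0,[0,-0.034,0],[0,0,0]],
  [0,[0,-0.048,0],[0,0,0]],
  [0,[0,-0.062,0],[0,0,0]],
  [0,[0,-0.076,0],[0,0,0]],
  [0,[0,-0.09,0],[0,0,0]],
  [0,[0,-0.104,0],[0,0,0]],
  [0,[0,-0.116,0],[0,0,0]],
  [0,[0,-0.12,0],[0,0,0]],
])

```text
clock: 12.75
tcp_pos: [0.594, -0.2077, 0.1166]
orientation: [3.141, -0.0, 0.306]
wrist_force: [1.3, -5.6, -1.9]
finger_gap: 0.0002
```

```bash
cat > st.py <<'E'
from fit import *
o=get_obs(); c,s=np.cos(.3063),np.sin(.3063)
d=np.array(o["tcp_pos"])-chest2w([.6422,-.1092,.3063],(0,0,0)); f=o["wrist_force"]
print("t",o["clock"],"chest xy",round((c*d[0]+s*d[1])*1000,2),round((-s*d[0]+c*d[1])*1000,2),"F chest",round(c*f[0]+s*f[1],2),round(-s*f[0]+c*f[1],2),round(f[2],2),"tau",np.round(o["ft_torque"],2))
E
python3 st.py
python3 - <<'E'
from fit import *
from station import *
for c in ["side"]:
    a=read_camera(c)[:,:,::-1].copy()
    a=cv2.resize(a[100:270,190:400],None,fx=3.5,fy=3.5)
    cv2.imwrite(f"pics/{c}5.png",a)
E
```

```text
t 12.75 chest xy -75.64 -79.38 F chest -0.47 -5.7 -1.88 tau [-1.23 -0.37  0.03]
```

View pics/side5.png

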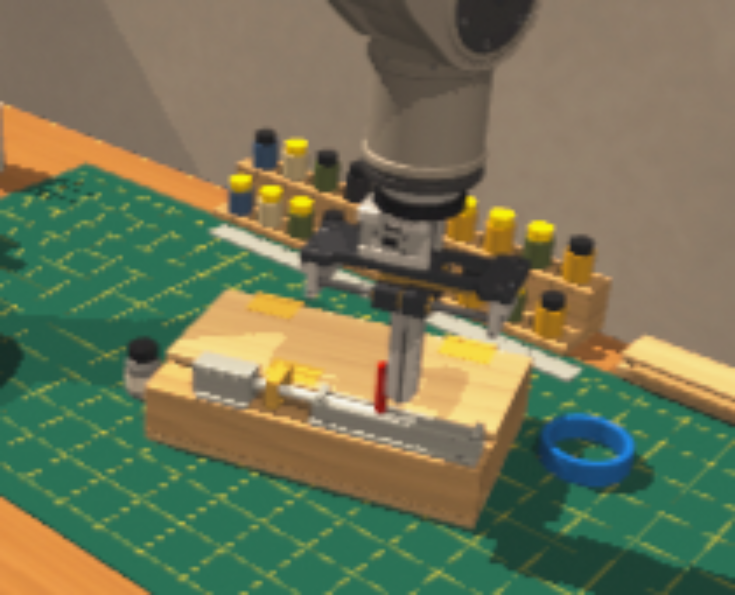

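Request:
servo_tool([
  [0,[0,-0.003,0],[0,0,0]],
  [0,[0,-0.006,0],[0,0,0]],
  [0,[0,-0.009,0],[0,0,0]],
  [0,[0,-0.012,0],[0,0,0]],
  [0,[0,-0.015,0],[0,0,0]],
  [0,[0,-0.018,0],[0,0,0]],
  [0,[0,-0.021,0],[0,0,0]],
  [0,[0,-0.024,0],[0,0,0]],
  [0,[0,-0.026,0],[0,0,0]],
  [0,[0,-0.026,0],[0,0,0]],
])

```text
clock: 14.05
tcp_pos: [0.5901, -0.1953, 0.1165]
orientation: [3.141, 0.0, 0.306]
wrist_force: [1.1, -6.1, -0.9]
finger_gap: 0.0003
```

```bash
python3 st.py
```

```text
t 14.05 chest xy -75.66 -66.41 F chest -0.83 -6.17 -0.9 tau [-1.19 -0.11 -0.04]
```

Tip is at roughly 70 mm, with friction only. I'll go on in 3 mm steps.

Request:
servo_tool([
  [0,[0,-0.001,0],[0,0,0]],
  [0,[0,-0.002,0],[0,0,0]],
  [0,[0,-0.003,0],[0,0,0]],
  [0,[0,-0.004,0],[0,0,0]],
  [0,[0,-0.005,0],[0,0,0]],
  [0,[0,-0.006,0],[0,0,0]],
  [0,[0,-0.006,0],[0,0,0]],
  [0,[0,-0.006,0],[0,0,0]],
  [0,[0,-0.006,0],[0,0,0]],
  [0,[0,-0.006,0],[0,0,0]],
])

```text
clock: 15.3
tcp_pos: [0.5892, -0.1924, 0.1165]
orientation: [3.141, 0.0, 0.306]
wrist_force: [-0.6, -5.6, -0.5]
finger_gap: 0.0002
```

```bash
python3 st.py
```

```text
t 15.3 chest xy -75.63 -63.32 F chest -2.27 -5.12 -0.52 tau [-1.17 -0.01  0.06]
```

Request:
servo_tool([
  [0,[0,-0.001,0],[0,0,0]],
  [0,[0,-0.002,0],[0,0,0]],
  [0,[0,-0.003,0],[0,0,0]],
  [0,[0,-0.004,0],[0,0,0]],
  [0,[0,-0.004,0],[0,0,0]],
  [0,[0,-0.004,0],[0,0,0]],
  [0,[0,-0.004,0],[0,0,0]],
  [0,[0,-0.004,0],[0,0,0]],
  [0,[0,-0.004,0],[0,0,0]],
  [0,[0,-0.004,0],[0,0,0]],
])

```text
clock: 16.55
tcp_pos: [0.5885, -0.1904, 0.1165]
orientation: [3.141, 0.0, 0.306]
wrist_force: [0.1, -5.6, -1.0]
finger_gap: 0.0006
```

```bash
python3 st.py
```

```text
t 16.55 chest xy -75.66 -61.27 F chest -1.61 -5.32 -1.01 tau [-1.12  0.05  0.  ]
```

Request:
servo_tool([
  [0,[0,-0.001,0],[0,0,0]],
  [0,[0,-0.002,0],[0,0,0]],
  [0,[0,-0.003,0],[0,0,0]],
  [0,[0,-0.004,0],[0,0,0]],
  [0,[0,-0.005,0],[0,0,0]],
  [0,[0,-0.006,0],[0,0,0]],
  [0,[0,-0.006,0],[0,0,0]],
  [0,[0,-0.006,0],[0,0,0]],
  [0,[0,-0.006,0],[0,0,0]],
  [0,[0,-0.006,0],[0,0,0]],
])

```text
clock: 17.8
tcp_pos: [0.5878, -0.1882, 0.1166]
orientation: [3.141, -0.0, 0.306]
wrist_force: [1.4, -6.3, -1.5]
finger_gap: 0.0009
```

```bash
python3 st.py
```

```text
t 17.8 chest xy -75.68 -58.9 F chest -0.57 -6.47 -1.51 tau [-1.77 -0.27  0.  ]
```

Request:
servo_tool([
  [0,[0,-0.0005,0],[0,0,0]],
  [0,[0,-0.001,0],[0,0,0]],
  [0,[0,-0.001,0],[0,0,0]],
  [0,[0,-0.001,0],[0,0,0]],
  [0,[0,-0.001,0],[0,0,0]],
  [0,[0,-0.001,0],[0,0,0]],
  [0,[0,-0.001,0],[0,0,0]],
  [0,[0,-0.001,0],[0,0,0]],
  [0,[0,-0.001,0],[0,0,0]],
  [0,[0,-0.001,0],[0,0,0]],
])

```text
clock: 19.05
tcp_pos: [0.5877, -0.1879, 0.1166]
orientation: [3.14, -0.0, 0.306]
wrist_force: [2.9, -8.3, -2.0]
finger_gap: 0.0006
```

```bash
cat > avg.py <<'E'
import station,numpy as np
c,s=np.cos(.3063),np.sin(.3063);L=[]
for i in range(6):
    o=station.get_obs(); f=o["wrist_force"]; L.append([-s*f[0]+c*f[1],*o["ft_torque"]]); station.read_camera("side")
print(np.round(L,2)[:, :3].tolist(), np.mean(L,0).round(2))
E
python3 st.py; python3 avg.py
```

```text
t 19.05 chest xy -75.72 -58.59 F chest 0.28 -8.75 -2.0 tau [-2.06 -0.37 -0.01]
[[-8.75, -2.06, -0.37], [-9.53, -2.03, -0.39], [-8.77, -1.99, -0.32], [-9.04, -2.01, -0.36], [-9.1, -2.02, -0.38], [-9.16, -1.97, -0.42]] [-9.06 -2.01 -0.37 -0.  ]
```

Request:
servo_tool([
  [0,[0,-0.0005,0],[0,0,0]],
  [0,[0,-0.001,0],[0,0,0]],
  [0,[0,-0.0015,0],[0,0,0]],
  [0,[0,-0.002,0],[0,0,0]],
  [0,[0,-0.002,0],[0,0,0]],
  [0,[0,-0.002,0],[0,0,0]],
  [0,[0,-0.002,0],[0,0,0]],
  [0,[0,-0.002,0],[0,0,0]],
  [0,[0,-0.002,0],[0,0,0]],
  [0,[0,-0.002,0],[0,0,0]],
])

```text
clock: 20.6
tcp_pos: [0.5875, -0.1873, 0.1166]
orientation: [3.14, -0.0, 0.305]
wrist_force: [2.6, -9.9, -2.5]
finger_gap: 0.0005
```

```bash
python3 st.py; python3 avg.py
```

```text
t 20.6 chest xy -75.68 -57.94 F chest -0.47 -10.24 -2.52 tau [-2.39 -0.55  0.  ]
[[-10.24, -2.39, -0.55], [-10.07, -2.37, -0.5], [-10.86, -2.45, -0.57], [-9.95, -2.39, -0.6], [-9.57, -2.39, -0.54], [-10.57, -2.39, -0.53]] [-10.21  -2.4   -0.55  -0.  ]
```

Request:
servo_tool([
  [0,[0,-0.0005,0],[0,0,0]],
  [0,[0,-0.001,0],[0,0,0]],
  [0,[0,-0.0015,0],[0,0,0]],
  [0,[0,-0.002,0],[0,0,0]],
  [0,[0,-0.002,0],[0,0,0]],
  [0,[0,-0.002,0],[0,0,0]],
  [0,[0,-0.002,0],[0,0,0]],
  [0,[0,-0.002,0],[0,0,0]],
  [0,[0,-0.002,0],[0,0,0]],
  [0,[0,-0.002,0],[0,0,0]],
])

```text
clock: 22.15
tcp_pos: [0.5873, -0.1867, 0.1166]
orientation: [3.14, -0.0, 0.305]
wrist_force: [4.5, -12.1, -3.1]
finger_gap: 0.0001
```

```bash
python3 st.py; python3 avg.py
```

```text
t 22.15 chest xy -75.75 -57.33 F chest 0.64 -12.86 -3.07 tau [-2.76 -0.73  0.03]
[[-12.86, -2.76, -0.73], [-12.85, -2.81, -0.74], [-12.98, -2.78, -0.73], [-12.14, -2.73, -0.69], [-12.21, -2.76, -0.69], [-12.89, -2.74, -0.77]] [-1.265e+01 -2.760e+00 -7.300e-01  1.000e-02]
```

Request:
servo_tool([
  [0,[0,0.002,0],[0,0,0]],
  [0,[0,0.005,0],[0,0,0]],
  [0,[0,0.01,0],[0,0,0]],
  [0,[0,0.02,0],[0,0,0]],
  [0,[0,0.03,0],[0,0,0]],
  [0,[0,0.04,0],[0,0,0]],
  [0,[0,0.04,-0.04],[0,0,0]],
  [0,[0,0.04,-0.1],[0,0,0]],
  [0,[0,0.04,-0.18],[0,0,0]],
  [0,[0,0.04,-0.22],[0,0,0]],
])

```text
clock: 23.7
tcp_pos: [0.5939, -0.204, 0.2304]
orientation: [3.14, -0.003, 0.306]
wrist_force: [0.3, -0.3, -0.6]
finger_gap: 0.0006
```

```bash
python3 st.py
python3 - <<'E'
from fit import *
from station import *
for c in ["side","wrist"]:
    a=read_camera(c)[:,:,::-1].copy()
    if c=="side": a=cv2.resize(a[100:270,190:400],None,fx=3.5,fy=3.5)
    cv2.imwrite(f"pics/{c}6.png",a)
E
```

```text
t 23.7 chest xy -74.65 -75.81 F chest 0.17 -0.41 -0.62 tau [-0.01 -0.08  0.01]
```

View pics/side6.png

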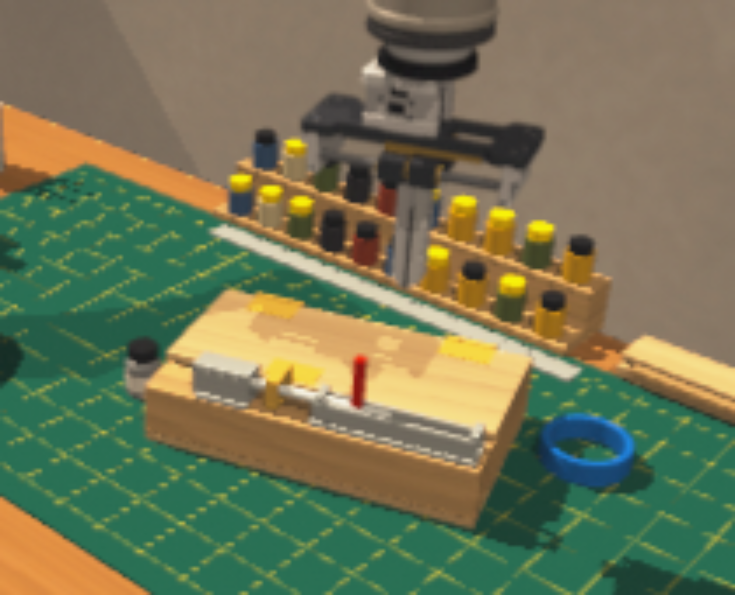

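View pics/wrist6.png

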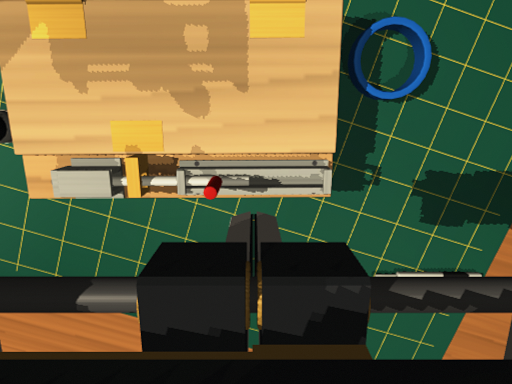

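```bash
python3 -c "
from station import *
close_job()"
```

```text
the job is handed in; nothing more can be done
```

I shut the lid, slid the bolt through the lug into the keeper until it bore on the buffer, then backed off and handed the job in at about 24 s. No verdict is reported.

- **Lid:** I pressed it down with closed fingertips until it stopped hard on the rim. The peak reading was about 18 N, and the fingertips were at the height expected for a shut lid. The last pictures show it shut.
- **Bolt:** I pushed the knob slowly, at first against friction alone (about 5 to 6 N). Resistance then rose by very roughly 3 N per mm, which matches the buffer, with the tip about 21 mm inside the keeper. I stopped at about 12.6 N, so roughly 7 N on the buffer, and friction should keep up to 5 N of that.
- **Release:** The arm is clear, with the wrist force back near zero. The last side and wrist pictures show the bolt through the lug into the keeper, and the tape roll and grey jar where they were. The other loose items were not compared one by one, but the arm did not go near them.

**Limits of the checks:** I inferred the remaining bearing force from the push force and did not measure it after release. Single force readings were noisy (6.5 N where the torque suggested about 8 N at first contact), so I relied on averages and the torque. The networks failed to find the keeper and the knob in some views, so I located the chest from corner points I read by eye in the top and side pictures.

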